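Feed the vial into the light gate

ROBOT

A 6-joint arm with a two-finger parallel gripper is mounted at the origin on a cart in front of the work surface, level with it; the furniture and walls round the work are solid. World frame = base frame: x ahead of the robot, y to its left, z up, the work surface at z = 0. Lengths are in m, angles in rad, forces in N, time in s.
With the tool pointing down it reaches from about 0.35 to 0.85 m from the base axis. Payload 8.1 kg.
Tool frame: the origin (TCP) lies where the fingers leave the gripper's body, on its centre line; the fingertips stand 84 mm ahead of it and the grasp point (between the pads) lies 65 mm ahead of it; z points along the fingers, y is the line along which they close (so a half turn about z gives the same grasp; the last joint's range is limited). The gripper opens to 93 mm and grips with 3 to 60 N. Pads are 15 mm wide; open, the fingers measure 128 mm over their backs; the gripper's body (75 mm by 188 mm) begins 65 mm behind the grasp point.
Start: joints at [1.049, 0.13, 1.488, -0, 1.523, -0.085], TCP at [0.254, 0.544, 0.303] pointing down, gripper open.
Joint ranges: [-2.96, 2.96], [-0.89, 2.26], [0.02, 2.5], [-1.34, 4.48], [0, 2.73], [-2.66, 2.66]. Speed limits (rad/s): [2.39, 2.39, 2.79, 3.14, 3.14, 3.14].

INTERFACE

Orientations are given as a rotation vector (axis times angle).
In Python, from plant import robot gives the robot as it stands.
- The arm moves only by the shell command python3 -m jog 'ROWS' [FORCE]. ROWS is text: rows parted by semicolons, each of 5 numbers parted by spaces: the opening, from 0 (shut) to 1 (fully open), then the shift along the tool's x, y, z in m, then the turn about the tool's z in degrees. A call has 1 to 10 rows; each row shifts and turns the commanded pose from where the row before left it, along the tool's axes as they then stand; what a row does not reach is not made up. A row lasts 1/12 s, in which the tool goes at most 41.7 mm and 7.16 degrees, less where a joint would pass 70% of its speed; a pose out of reach is approached as far as the arm can. A call with a gripper value outside its range is refused whole. The fingers move at their own pace and stop on an object; FORCE is the grip in N (left out, the last holds). Time passes only in rows, so rows that do not move let the fingers close. It gives the time, the measured TCP pose, the force, the opening and the grip force at its end, in the units of the state.
- robot.read_state(): the state, without advancing time (a new reading comes with each control period).
- robot.read_camera(name): name is "scene" or "top" or "wrist"; returns a dict with "color" (384x512x3 uint8, red, green, blue), "intrinsics" (3x3 intrinsics, pixels), "pose" (4x4, takes a point from camera to world coordinates); the wrist camera has in their place "tool_from_camera" (4x4, takes a point from camera to tool coordinates, whose origin is the TCP and whose axes are the flange's). Camera axes: x right, y down, z forward; pixel columns grow to the right and rows downward; lengths in m; the calibration is good to about 2 mm. A picture is of the moment at which its call begins: read the wrist's pose just before it. There is no depth.
- robot.close_job(): hands the job in; it is judged then, once.
The state is a dict: "t": time; "q": joint angles; "dq": joint speeds; "joint_torque": joint torques, N m; "tool_pos": TCP position; "orientation": TCP orientation; "force": force on the tool from outside, world axes, zero at the start; "wrist_torque": the same for the moment, N m; "opening": finger opening in m; "gripper_force": force on a finger pad.
Only numpy, scipy, OpenCV 4.12 (cv2) and the standard library are available. Lean on these libraries where they do the work, as an engineer would, in place of code of your own. Each camera call takes 0.05 s, during which the arm holds its last target. There are 200 camera calls.

TASK

Two hand-fed stages stand on the bench. On the one whose nest holds the slim vial, take hold of the feed knob and turn it clockwise until the vial stands centred between the two sensor heads of that stage's light gate, then let go. Leave the vial in its nest, and leave the stage with the wide jar as it is.

Things in the scene. Friction and masses are not known exactly. Their poses are not given: they have to be found in the camera images.
- vial_stage_knob: feed knob: upright black wing bar 46 mm long (local x), 14 thick, 24 tall (top 84 mm above the bench), on a carriage. Origin: turning axis, at the height to grip (74 mm); z up. Starts with the bar along the rails. Clockwise from above (yaw decreases, 0.11 N m) it drives carriage, knob and vial together along the gate's +x, 30 mm per rad, to a stop at 55 mm; it stays where left.
- vial: slim reagent vial, 24 mm diameter, 50 tall, loose and upright in a 14 mm high ring nest (1.5 mm play) on the carriage, 105 mm ahead of the knob; origin: centre of its underside, 40 mm above the bench on the carriage plate. Starts 24 to 40 mm short of the gate. Below the knob the plate carries a collar 32 mm across, its top 48 mm above the bench.
- gate: light gate of the vial's stage, fixed to its base: two dark sensor heads, one each side of the rails, facing each other 60 mm apart, 20 mm long along the rails, top 76 mm above the bench. Origin on the bench midway between the heads; x along the rails in the feed direction (away from the knob), y from head to head, z up. The vial is centred at x = 0 of this frame.
- jar: bystander: wide squat jar, 41 mm diameter, 46 tall, in the nest of the other stage, which is alike (its knob too, 105 mm from the jar); origin: centre of its underside. It stays where it is.
Not all that is in view belongs to the job. What is shaped like the vial but orange is not meant.

How it is judged:
By the outcome, as a careful person would: the job done as asked, in the order asked, and still so for the second after the job is handed in, with the robot touching nothing.
It also fails if it takes over 38 s, if anything falls off the work surface, if the arm or the gripper's body presses on something with over 40 N, if the wrist force passes 120 N, or if a joint passes its speed limit or range.

## Working session

There is one attempt and no reset: what is moved stays moved. The work goes in short steps, Python scripts to look and compute and a shell command to move; the robot and the scene stay as the last step left them, time stands still between calls to the robot, and variables do not carry over. Pictures are saved under pics/ and viewed, at most 10 in all, crops included, and the job is handed in when it is done.

```bash
mkdir -p pics; cat > h.py <<'E'
import numpy as np,cv2
from plant import robot
from scipy.spatial.transform import Rotation as R
def cam(n):
    s=robot.read_state(); c=robot.read_camera(n)
    if 'pose' in c: P=np.array(c['pose'])
    else:
        T=np.eye(4);T[:3,:3]=R.from_rotvec(s['orientation']).as_matrix();T[:3,3]=s['tool_pos'];P=T@np.array(c['tool_from_camera'])
    return c['color'],np.array(c['intrinsics']),P
def ray(K,P,u,v,z):
    d=P[:3,:3]@np.linalg.inv(K)@[u,v,1];o=P[:3,3];return o+d*(z-o[2])/d[2]
def proj(K,P,p):
    q=P[:3,:3].T@(np.array(p)-P[:3,3]);q=K@q;return q[:2]/q[2]
E
python3 - <<'E'
from h import *
im=[]
for n in("top","scene"):
    c,K,P=cam(n);cv2.imwrite(f'pics/{n}.png',cv2.cvtColor(c,cv2.COLOR_RGB2BGR));np.savez(n,c=c,K=K,P=P);print(n,K[0,0],P.round(3).tolist())
print(robot.read_state())
E
```

```text
top 351.946942445477 [[-0.018, -0.993, 0.116, 0.399], [-1.0, 0.018, -0.002, 0.027], [-0.001, -0.116, -0.993, 0.938], [0.0, 0.0, 0.0, 1.0]]
scene 452.9977110225601 [[0.886, -0.36, 0.292, 0.246], [-0.463, -0.683, 0.565, -0.479], [-0.004, -0.636, -0.771, 0.739], [0.0, 0.0, 0.0, 1.0]]
{'t': 0.1, 'q': array([ 1.04860943e+00,  1.31085300e-01,  1.48917179e+00, -3.03199421e-05,
        1.52299609e+00, -8.53808916e-02]), 'dq': array([ 0.00034131, -0.00132425, -0.00194766,  0.0006916 , -0.00022211,
        0.00019725]), 'joint_torque': array([ 1.13853137e-03, -5.61340463e+01, -4.93094945e+01,  7.70147564e-02,
        2.91039952e-02, -8.91208430e-06]), 'tool_pos': array([0.25361815, 0.54334867, 0.30179166]), 'orientation': array([-6.80587682e-01, -3.06650605e+00,  2.50277559e-03]), 'force': array([-0.03709538,  0.46118161, -0.06367548]), 'wrist_torque': array([-0.0039611 ,  0.03313791,  0.0180291 ]), 'gripper_force': 0.0, 'opening': 0.092939236201863}
```

View pics/top.png

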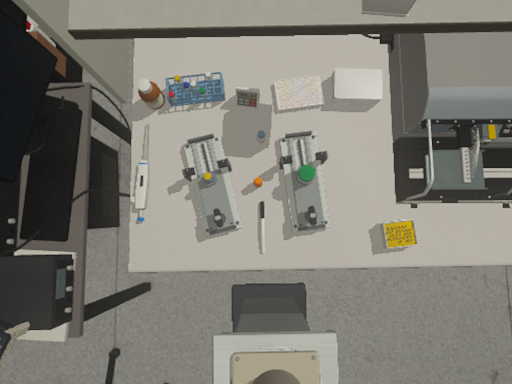

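View pics/scene.png

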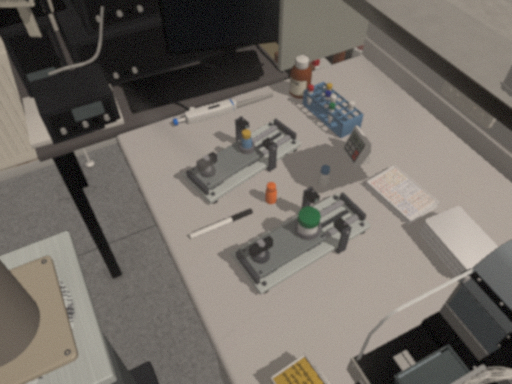

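Top view: the left stage holds a slim vial with a yellow cap at (208,177). The right stage holds the wide green-lidded jar at (307,173). The orange vial at (258,182) and the blue-capped one at (261,135) stand loose. So the left stage fits the description, and I'll confirm with a crop.

```bash
python3 - <<'E'
import numpy as np,cv2
a=np.load('top.npz')['c'][125:245,170:260,::-1];b=np.load('scene.npz')['c'][110:210,180:305,::-1]
a=cv2.resize(a,(360,480),interpolation=2);b=cv2.resize(b,(430,344),interpolation=2)
o=np.zeros((480,790,3),np.uint8);o[:,:360]=a;o[:344,360:]=b;cv2.imwrite('pics/crop.png',o)
E
```

```text
(no output)
```

View pics/crop.png

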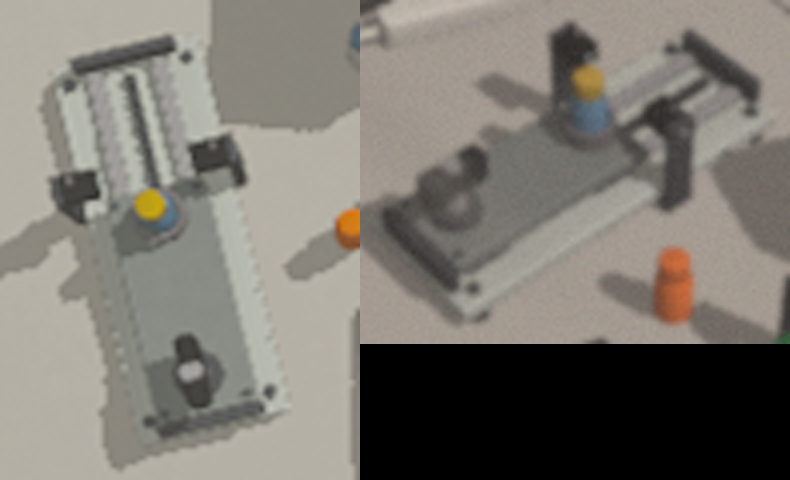

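The crop confirms it: slim blue vial with a yellow cap in the left stage, wing knob near the robot, gate heads just ahead of the vial. Next I'll get rough positions and bring the wrist camera over.

```bash
python3 - <<'E'
from h import *
d=np.load('top.npz');K,P=d['K'],d['P']
for n,u,v,z in(("knob",217.5,217.5,.084),("cap",207.5,176.2,.09),("hL",188.7,172.5,.076),("hR",223.2,163.8,.076)):print(n,ray(K,P,u,v,z).round(4))
s=robot.read_state();print(s['tool_pos'],R.from_rotvec(s['orientation']).as_matrix().round(3).tolist())
c=robot.read_camera('wrist');print(np.array(c['tool_from_camera']).round(3).tolist(),c['intrinsics'])
E
```

```text
knob [0.4473 0.1322 0.084 ]
cap [0.5482 0.1555 0.09  ]
hL [0.5608 0.2043 0.076 ]
hR [0.5812 0.1185 0.076 ]
[0.25361815 0.54334867 0.30179166] [[-0.906, 0.423, -0.001], [0.423, 0.906, -0.001], [0.0, -0.002, -1.0]]
[[-0.0, -0.965, -0.261, 0.074], [1.0, 0.0, -0.001, 0.001], [0.001, -0.261, 0.965, -0.082], [0.0, 0.0, 0.0, 1.0]] [[288.59676156   0.         253.04704739]
 [  0.         288.59676156 199.19292246]
 [  0.           0.           1.        ]]
```

```bash
python3 -m jog '1 -.033 -.014 0 0;1 -.033 -.014 0 0;1 -.033 -.014 0 0;1 -.033 -.014 0 0;1 -.033 -.014 0 0;1 -.033 -.014 0 0;1 -.033 -.014 0 0;1 -.033 -.014 0 0;1 -.033 -.014 0 0;1 -.033 -.014 0 0'; python3 -m jog '1 -.032 -.014 0 0;1 -.032 -.014 0 0;1 -.032 -.014 0 0;1 -.032 -.014 0 0;1 0 0 0 -6.4;1 0 0 0 -6.4;1 0 0 0 -6.4;1 0 0 0 -6.4;1 0 0 0 -6.4;1 0 0 0 -6.4';python3 -m jog '1 0 0 0 0;1 0 0 0 0;1 0 0 0 0'
python3 - <<'E'
from h import *
c,K,P=cam("wrist");cv2.imwrite('pics/w1.png',cv2.cvtColor(c,cv2.COLOR_RGB2BGR));np.savez('w1',c=c,K=K,P=P)
s=robot.read_state();print(s['tool_pos'],R.from_rotvec(s['orientation']).as_matrix().round(3).tolist(),s['q'])
E
```

```text
t: 0.98
tool_pos: [0.4944, 0.2756, 0.3025]
orientation: [-0.681, -3.067, 0.0]
force: [0.3, 0.6, 0.4]
opening: 0.093
gripper_force: 0.0
t: 1.82
tool_pos: [0.5858, 0.1722, 0.3023]
orientation: [0.374, -3.118, 0.0]
force: [-0.5, -1.3, 0.5]
opening: 0.0934
gripper_force: 0.0
t: 2.07
tool_pos: [0.5858, 0.1723, 0.3025]
orientation: [0.36, -3.121, 0.0]
force: [0.2, -0.2, -0.4]
opening: 0.0928
gripper_force: 0.0
[0.58581478 0.17232372 0.3025842 ] [[-0.974, -0.228, -0.0], [-0.228, 0.974, -0.0], [0.0, -0.0, -1.0]] [ 2.02157238e-01  1.59233955e-01  1.45684799e+00 -2.46980327e-05
  1.52579851e+00 -1.59893841e+00]
```

View pics/w1.png

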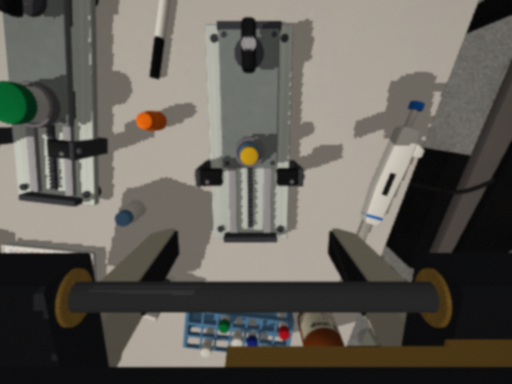

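Wrist view: stage aligned with the image, knob at (249,44), yellow cap at (249,156), gate heads at (209,174) and (289,174). Next is an enlarged crop for precise pixels.

```bash
python3 - <<'E'
import numpy as np,cv2
c=np.load('w1.npz')['c'][:,:,::-1]
a=cv2.resize(c[140:195,190:310],None,fx=5,fy=5,interpolation=2);b=cv2.resize(c[10:75,190:310],None,fx=5,fy=5,interpolation=2)
o=np.vstack([b[:, :],a]);o=np.clip(o.astype(float)*1.5,0,255).astype(np.uint8)[:600];cv2.imwrite('pics/c2.png',o);print(o.shape)
h=cv2.cvtColor(c,cv2.COLOR_BGR2HSV)
m=((h[...,0]>18)&(h[...,0]<32)&(h[...,1]>130)&(h[...,2]>100)).astype(np.uint8);m[:,:190]=0;m[:,310:]=0;m[200:]=0
n,l,st,ce=cv2.connectedComponentsWithStats(m);print(st,ce)
E
```

```text
(600, 600, 3)
[[     0      0    512    384 196347]
 [   240    147     18     18    261]] [[255.50887969 191.54794828]
 [248.81992337 155.42911877]]
```

View pics/c2.png

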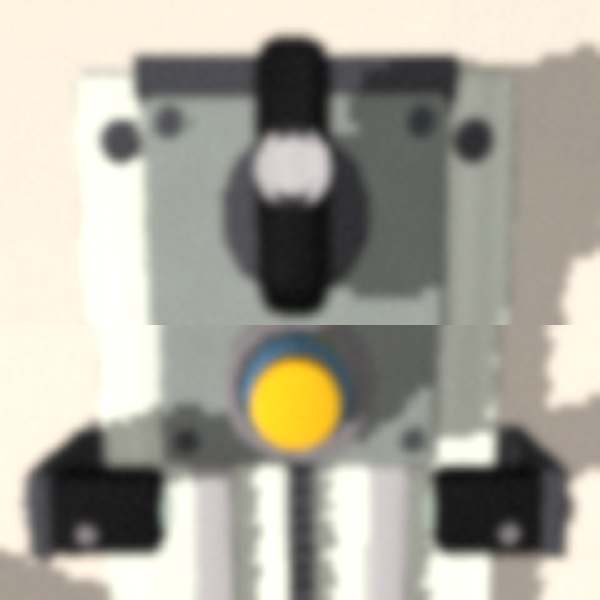

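```bash
python3 - <<'E'
from h import *
d=np.load('w1.npz');K,P=d['K'],d['P']
hl=ray(K,P,277.4,176.7,.076);hr=ray(K,P,222,176.7,.076);g=(hl+hr)/2;cap=ray(K,P,248.8,155.6,.09)
e=ray(K,P,248.7,17.4,.084)
y=(hl-hr)[:2];print('heads',hl,hr,np.hypot(*y))
f=(cap-e)[:2];f/=np.hypot(*f);yaw=np.degrees(np.arctan2(f[1],f[0]));print('yaw',yaw,np.degrees(np.arctan2(-y[0],y[1])))
kn=e[:2]+.023*f
print('gate',g,'cap',cap,'knob',kn,'d',np.hypot(*(cap[:2]-kn)),'remain',(g-cap)[:2]@f)
for u,v in((248.6,43),(248.7,72.4)):print(ray(K,P,u,v,.084))
# other bar edges dark side lines: rails direction
for r in [(211,100,219,240)]:pass
s=robot.read_state();M=R.from_rotvec(s['orientation']).as_matrix()
print('tool move to knob',M.T@(np.r_[kn,.074+.065]-s['tool_pos']))
E
```

```text
heads [0.56490946 0.19566298 0.076     ] [0.57857505 0.13718919 0.076     ] 0.06004941525629642
yaw 13.014318648975038 13.154192795146411
gate [0.57174226 0.16642609 0.076     ] cap [0.54817556 0.16021891 0.09      ] knob [0.44778742 0.13701605] d 0.10303471263193276 remain 0.0243591799322023
[0.44617559 0.1365141  0.084     ]
[0.47111152 0.14233464 0.084     ]
tool move to knob [ 0.14239564 -0.00286525  0.16362532]
```

```bash
python3 -m jog '0.6 .036 -.0007 0 0;0.6 .036 -.0007 0 0;0.6 .036 -.0008 0 0;0.6 .036 -.0008 0 0;0.6 0 0 .03 0;0.6 0 0 .03 0;0.6 0 0 .02 0;0.6 0 0 0 0;0.6 0 0 0 0' 20
python3 - <<'E'
from h import *
c,K,P=cam("wrist");cv2.imwrite('pics/w2.png',cv2.cvtColor(c,cv2.COLOR_RGB2BGR));np.savez('w2',c=c,K=K,P=P)
# where the grasp axis point (TCP x,y) at z=.084 projects, plus bar ends
s=robot.read_state();M=R.from_rotvec(s['orientation']).as_matrix()
for x in(-.023,0,.023):print(proj(K,P,np.r_[(s['tool_pos']+M[:,0]*x)[:2],.084]))
E
```

```text
t: 2.87
tool_pos: [0.4458, 0.136, 0.2222]
orientation: [0.363, -3.118, 0.0]
force: [0.1, 0.9, 0.3]
opening: 0.0561
gripper_force: 0.0
[251.67371381 243.60285597]
[251.62703105 217.07828862]
[251.57788769 189.1556375 ]
```

View pics/w2.png

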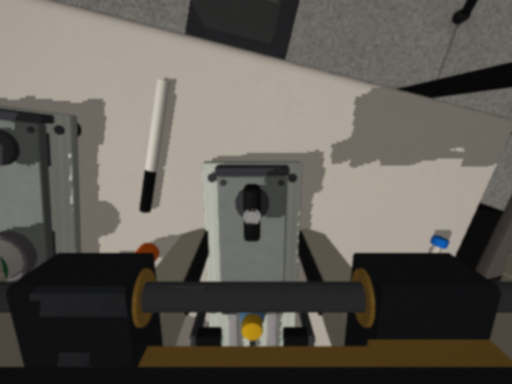

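The bar spans (252,185)–(252,240) with its button at (252,216). The grasp axis projects to (252,217), so it's aligned. I'll descend and grip.

```bash
python3 -m jog '0.6 0 0 .028 0;0.6 0 0 .028 0;0.6 0 0 .027 0;0.6 0 0 0 0;0 0 0 0 0;0 0 0 0 0;0 0 0 0 0;0 0 0 0 0;0 0 0 0 0;0 0 0 0 0' 30
```

```text
t: 3.75
tool_pos: [0.4471, 0.1362, 0.1407]
orientation: [-0.366, 3.119, 0.0]
force: [0.2, 0.3, 0.1]
opening: 0.0205
gripper_force: 0.0
```

```bash
python3 -m jog '0 0 0 0 0;0 0 0 0 0;0 0 0 0 0'
```

```text
t: 4.0
tool_pos: [0.4471, 0.1353, 0.1404]
orientation: [-0.365, 3.119, -0.003]
force: [-0.1, -5.6, 3.2]
opening: 0.014
gripper_force: 30.0
```

```bash
python3 -m jog '0 -.0026 .0001 0 5;0 -.0026 .0003 0 5;0 -.0026 .0006 0 5;0 -.0025 .0008 0 5;0 0 0 0 0' 40;python3 -m jog '0 -.0024 .001 0 5;0 -.0023 .0012 0 5;0 -.0022 .0014 0 5;0 -.0021 .0016 0 5;0 0 0 0 0;0 0 0 0 0'
python3 - <<'E'
from h import *
s=robot.read_state();M=R.from_rotvec(s['orientation']).as_matrix()
print(s['tool_pos'],np.degrees(np.arctan2(M[1,0],M[0,0])),s['force'],s['wrist_torque'])
o=[]
for n in("top","scene"):
    c,K,P=cam(n);np.savez(n+'2',c=c,K=K,P=P)
    b=c[125:245,150:270,::-1] if n=="top" else c[110:210,180:305,::-1]
    o.append(cv2.resize(b,(390,390),interpolation=2))
cv2.imwrite('pics/t2.png',np.hstack(o))
E
```

```text
t: 4.42
tool_pos: [0.4576, 0.1379, 0.1404]
orientation: [0.191, 3.134, -0.003]
force: [0.4, -7.2, 4.9]
opening: 0.014
gripper_force: 40.0
t: 4.92
tool_pos: [0.4676, 0.1404, 0.1404]
orientation: [0.725, 3.055, -0.004]
force: [0.8, -8.5, 2.7]
opening: 0.0134
gripper_force: 40.0
[0.46755713 0.14036556 0.14038792] 153.31135324170364 [ 0.80990683 -8.49945982  2.72954542] [-1.54440078 -0.28216732 -0.14877881]
```

View pics/t2.png

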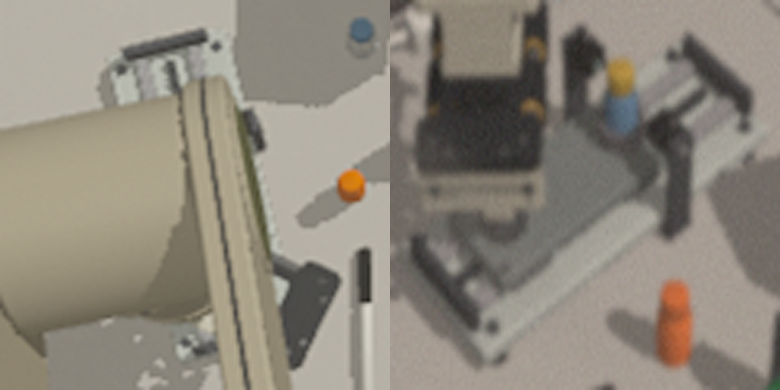

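The vial rides along with the carriage. I'll measure how far it has moved from the cap in the scene camera.

```bash
cat > sc.py <<'E'
from h import *
f=np.array([np.cos(np.radians(13.1)),np.sin(np.radians(13.1))])
def cap(d):
    h=cv2.cvtColor(d['c'],cv2.COLOR_RGB2HSV);m=((h[...,0]>18)&(h[...,0]<32)&(h[...,1]>120)&(h[...,2]>90)).astype(np.uint8)
    n,l,st,ce=cv2.connectedComponentsWithStats(m)
    i=[k for k in range(1,n) if st[k,4]>20 and 225<ce[k,0]<275 and 110<ce[k,1]<165]
    print(st[i].tolist(),ce[i].tolist());return ray(d['K'],d['P'],*ce[i[0]],.085)[:2]
if __name__=="__main__":
    c,K,P=cam("scene");a=cap(np.load('scene.npz'));b=cap(dict(c=c,K=K,P=P));print(b,'moved',(b-a)@f)
E
python3 sc.py
```

```text
[[242, 129, 8, 9, 57]] [[245.73684210526315, 133.17543859649123]]
[[250, 126, 8, 8, 51]] [[253.5686274509804, 129.2549019607843]]
[0.56924696 0.16088482] moved 0.02030357587205852
```

```bash
python3 -m jog '0 -.0013 .0011 0 3.25;0 -.0012 .0012 0 3.25;0 0 0 0 0;0 0 0 0 0';python3 -m jog '.5 0 0 0 0;.5 0 0 0 0;.5 0 0 0 0;.5 0 0 0 0;.5 0 0 0 0;.5 0 0 0 0'
python3 sc.py
```

```text
t: 5.4
tool_pos: [0.4708, 0.1412, 0.1404]
orientation: [0.896, 3.009, -0.003]
force: [1.0, -9.9, 3.1]
opening: 0.0134
gripper_force: 40.0
t: 5.9
tool_pos: [0.4698, 0.1428, 0.1397]
orientation: [-0.895, -3.011, -0.0]
force: [0.2, 0.7, 0.2]
opening: 0.0456
gripper_force: 0.0
[[242, 129, 8, 9, 57]] [[245.73684210526315, 133.17543859649123]]
[[252, 125, 7, 8, 50]] [[254.9, 128.38]]
[0.5730016  0.16198847] moved 0.02421064933274065
```

Released. Now lift, turn back, and return to the earlier viewpoint to check.

```bash
python3 -m jog '.5 0 0 -.01 0;.5 0 0 -.025 0;.5 0 0 -.032 0;.5 0 0 -.032 0;.5 0 0 -.032 0;.5 0 0 -.031 0;.5 0 0 0 -6.65;.5 0 0 0 -6.65;.5 0 0 0 -6.65;.5 0 0 0 -6.65';python3 -m jog '.5 0 0 0 -6.65;.5 0 0 0 -6.65;.5 0 0 0 -6.65;.5 -.03 0 0 0;.5 -.03 0 0 0;.5 -.03 0 0 0;.5 -.028 0 0 0;.5 0 0 0 0;.5 0 0 0 0;.5 0 0 0 0'
python3 - <<'E'
from h import *
c,K,P=cam("wrist");np.savez('w3',c=c,K=K,P=P)
c=c[:,:,::-1]
h=cv2.cvtColor(c,cv2.COLOR_BGR2HSV)
m=((h[...,0]>18)&(h[...,0]<32)&(h[...,1]>130)&(h[...,2]>100)).astype(np.uint8);m[:,:190]=0;m[:,310:]=0;m[210:]=0
n,l,st,ce=cv2.connectedComponentsWithStats(m);print(st[1:],ce[1:])
o=np.vstack([cv2.resize(c[10:80,190:310],None,fx=4,fy=4,interpolation=2),cv2.resize(c[140:220,190:310],None,fx=4,fy=4,interpolation=2)])
cv2.imwrite('pics/c3.png',np.clip(o*1.5,0,255).astype(np.uint8))
E
```

```text
t: 6.78
tool_pos: [0.47, 0.1427, 0.303]
orientation: [0.17, 3.136, 0.0]
force: [-0.2, -0.4, -0.5]
opening: 0.046
gripper_force: 0.0
t: 7.62
tool_pos: [0.5843, 0.17, 0.302]
orientation: [0.367, -3.119, 0.0]
force: [-0.3, 0.6, -0.9]
opening: 0.0467
gripper_force: 0.0
[[243 172  17  19 252]] [[250.8531746  180.73809524]]
```

View pics/c3.png

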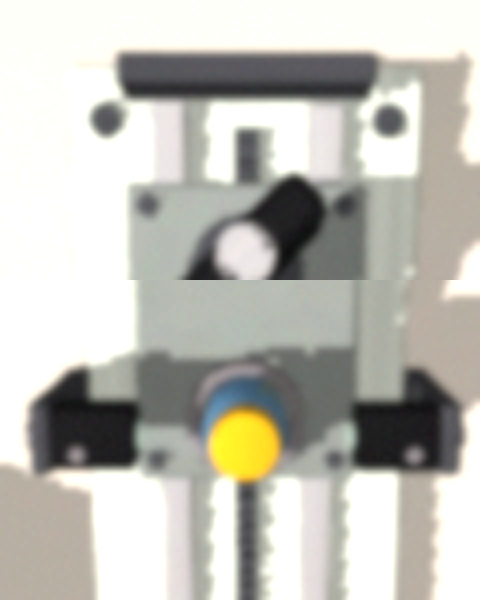

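```bash
python3 - <<'E'
from h import *
f=np.array([np.cos(np.radians(13.1)),np.sin(np.radians(13.1))])
for n,cols,cp,(r0,r1) in(("w1",((203,219),(281,296)),(248.8,155.5),(160,195)),("w3",((205,222),(283,298)),(250.85,180.75),(163,198))):
    d=np.load(n+'.npz');K,P=d['K'],d['P'];g=cv2.cvtColor(d['c'],cv2.COLOR_RGB2GRAY).astype(float)
    C=ray(K,P,*cp,.09)[:2]
    for a,b in cols:
        p=g[r0:r1,a:b].mean(1);print(n,p.round().astype(int).tolist())
    for c0 in (178.,) if 0 else ((176.7,) if n=="w1" else (179.,)):
        G=(ray(K,P,cols[0][1],c0,.076)+ray(K,P,cols[1][0],c0,.076))[:2]/2;print(C,G,'remain',(G-C)@f)
E
```

```text
w1 [115, 95, 80, 72, 68, 65, 62, 52, 34, 18, 13, 16, 19, 19, 19, 19, 19, 19, 20, 24, 31, 37, 37, 35, 46, 86, 134, 162, 170, 168, 161, 149, 140, 137, 136]
w1 [93, 92, 100, 106, 108, 107, 102, 83, 50, 21, 13, 16, 17, 18, 18, 17, 17, 18, 19, 24, 31, 36, 35, 31, 40, 71, 109, 132, 139, 140, 139, 139, 139, 139, 139]
[0.54807711 0.1601963 ] [0.57166827 0.16674266] remain 0.024460967312775563
w3 [95, 86, 81, 79, 78, 73, 60, 36, 19, 15, 19, 21, 21, 21, 22, 22, 21, 23, 28, 35, 40, 40, 40, 66, 123, 169, 185, 185, 179, 168, 161, 158, 158, 158, 158]
w3 [85, 79, 77, 77, 77, 74, 63, 42, 22, 15, 17, 19, 20, 20, 20, 19, 20, 22, 27, 35, 42, 42, 37, 45, 79, 119, 143, 150, 151, 150, 150, 150, 150, 150, 149]
[0.57141583 0.1656943 ] [0.57190106 0.16753964] remain 0.0008908563297637494
```

The vial sits within about 0.5 mm of the gate centre, upright in its nest. The arm is clear, so I'm handing in.

```bash
python3 -c "
from plant import robot
print(robot.close_job())"
```

```text
the job is handed in; nothing more can be done
None
```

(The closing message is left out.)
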